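# Set the lathe cross-slide dial to its mark, backlash taken up, and close the guard

### The arm

A 6-joint arm with a two-finger parallel gripper is mounted at the origin on the work surface. World frame = base frame: x ahead of the robot, y to its left, z up, the work surface at z = 0. Lengths are in m, angles in rad, forces in N, time in s.
With the tool pointing down it reaches from about 0.425 to 0.95 m from the base axis. Payload 3.5 kg.
Tool frame: the origin (TCP) lies between the finger pads; the fingertips stand 17 mm ahead of it and the grasp point (between the pads) lies 2 mm behind it (ctrl.tip_reach is the distance from the TCP to the fingertips, in m); z points along the fingers, y is the direction in which the jaws open and shut (so a half turn about z gives the same grasp; the last joint's range is limited). The gripper opens to 85 mm and grips with 20 to 120 N. Pads are 22 mm wide; open, the fingers measure 114 mm over their backs; the gripper's body (76 mm by 85 mm) begins 54 mm behind the grasp point. The pads swing forward as they close: fully open they stand 13 mm farther back than shut.
Start: joints at [1.175, 0.286, 1.577, -0, 1.279, -0.15], TCP at [0.164, 0.655, 0.248] pointing down, gripper open.
Joint ranges: [-2.77, 2.77], [-0.9, 2.22], [0.21, 2.48], [-1.53, 4.67], [0.24, 2.81], [-2.84, 2.84]. Speed limits (rad/s): [2.79, 2.79, 3.14, 3.14, 3.14, 3.14].

### API

Orientations are given as a unit quaternion [x, y, z, w].
In Python, from plant import monitor, imaging, workorder, ctrl gives the robot as it stands.
- The arm moves only by the tool send_rows, never from a script. Its argument "rows" is a list of rows, each a list of 4 numbers: the shift along the world's x, y, z normalised to -1 to 1, where 1 is 0.3 m, then the turn about the world's z normalised to -1 to 1, where 1 is 360 degrees. A call has 1 to 20 rows; each row is the pose to reach, as a shift and turn from the pose commanded when the call began, turning the shorter way round; what a row does not reach only later rows make up. A row lasts 1/8 s, in which the tool goes at most 62.5 mm and 10.7 degrees, less where a joint would pass 70% of its speed; a pose out of reach is approached as far as the arm can. A call with a number of a shift or a turn outside -1 to 1 is refused whole. A call with a gripper value outside its range is refused whole. "jaw" is the closure, from 0 (fully open) to 1 (shut), set as the call begins (left out, the last holds). The fingers move at their own pace and stop on an object; "newtons" is the grip in N (left out, the last holds). Time passes only in rows, so rows that repeat a pose let the fingers close. It gives the time, the measured TCP pose, the force and the opening at its end, in the units of the state.
- monitor.get_state(): the state, without advancing time (a new reading comes with each control period).
- imaging.read_camera(name): name is "scene" or "top"; returns the picture (384x512x3 uint8, red, green, blue); there is no depth.
- imaging.calibration(name): a dict with "intrinsics" (3x3 intrinsics, pixels), "dist_coeffs" ([k1, k2, p1, p2, k3] as OpenCV has them; the pictures are not rectified), "cam_to_world" (4x4, takes a point from camera to world coordinates). Camera axes: x right, y up, looking along -z (the intrinsics and any distortion apply to the point x, -y, -z); pixel columns grow to the right and rows downward; lengths in m; the calibration is good to about 2 mm. A picture is of the moment at which its call begins. calibration takes no time and is no camera call.
- workorder.sign_off(): hands the job in, once; it reports no verdict.
The state is a dict: "time": time; "qpos": joint angles; "dq": joint speeds; "joint_efforts": joint torques, N m; "eef_pos": TCP position; "tcp_rot": TCP orientation; "contact_force": force on the tool from outside, world axes, zero at the start; "wrist_torque": the same for the moment, N m; "opening": opening from 0.0 (shut) to 1.0 (fully open).
Only numpy, scipy, OpenCV 4.12 (cv2) and the standard library are available. Lean on these libraries where they do the work, as an engineer would, in place of code of your own. Each camera call takes 0.05 s, during which the arm holds its last target.

### The job

The small lathe's cross slide is wound in too far for the next cut: turn its handwheel outwards until the red mark on the dial has gone past the white index line by more than the screw's play, say an eighth of a turn, then wind back in and stop with the red mark on the line, so that the last movement is inwards and the play is taken up. Then let go of the crank and bring the orange chuck guard gently all the way down, without upsetting the dial. Leave the tools, board offcuts and other things lying about where they are.

Things in the scene. Friction and masses are not known exactly. Their poses are not given: they have to be found in the camera images.
- lathe: Micro lathe on a grey chip tray (320 x 600 mm), fixed, blue and white. Origin on the bench under the spindle axis (140 mm up). Its x axis points away from the operator (the robot's side), y to the operator's left toward the headstock, z up. Headstock: y 115 to 296, x -45 to 70 mm, 205 mm high. Tool post, 180 mm high with its lever: x -4 to -68, y -33 to -95 mm
- wheel_centre (a point): Fixed point on the axis of the cross-slide handwheel, level with the middle of the crank handle along that axis; axes as the lathe's. The axis is the lathe's x: level, pointing away from the operator. The wheel is a dark disc 68 mm in diameter and 12 mm thick that faces the operator; its front face is 28 mm beyond this point
- crank_grip (a point): Middle of the black crank handle: a rod 14 mm thick, 45 mm long, level, sticking out of the wheel's face toward the operator, 26 mm off the wheel's axis. It spins freely on its pin. At dial reading a it lies 26 mm x sin a to the operator's right of the axis and 26 mm x cos a above it: straight above when the red mark is on the index line
- dial_mark (a point): Middle of the red mark on the dial, straight above the wheel's axis when on the index line. The dial is the bright drum behind the wheel, 46 mm in diameter, 20 mm long, with black graduations (40 to the turn); the red mark runs on over the wheel's rim. The white index line is on top of the blue bracket just behind the dial
- cross_feed (a joint): Position of the cross slide in rad of dial (2 mm to the turn): 0 when it is where the mark means it to be, positive when too far in (toward the work). Starts between 0.5 and 1.2. Dial reading = cross_feed + screw_play: 0 with the red mark on the index line, positive clockwise (inwards) as the operator sees it
- screw_play (a joint): Lost motion of the handwheel on its screw (rad): 0 when taken up inwards, so that the wheel drives the slide in (as at the start), -0.5 when taken up outwards. Within these 0.5 rad (29 degrees) the wheel turns lightly and the slide stands still; beyond, it turns stiffly (0.07 Nm, 3 N at the crank). It stays where it is left
- guard_hinge (a point): Point on the axis of the chuck guard's hinge (parallel to the lathe's y axis), at the back of the headstock, level along y with the knob; fixed to the lathe, axes as the lathe's, 177 mm above the bench
- guard_knob (a point): Centre of the black ball knob on the chuck guard (a tinted orange shell 86 mm wide), 22 mm in diameter, 27 mm out from the shell, 132 mm from the hinge axis. With the guard down the knob is 131 mm nearer the operator than the hinge axis and 9 mm above it; when raised by g it has turned by g about that axis, up and away from the operator
- guard (a joint): Angle of the chuck guard (rad): 0 fully down over the chuck, at its stop; positive raised. Starts between 1.1 and 1.5. Its stiff hinge (0.16 Nm) holds it where it is left
- chuck_key: Chuck key (70 x 70 mm, T-shaped) lying in the chip tray; leave it alone
- nose_cone: Finished orange nose cone, 28 mm in diameter, 49 mm tall, standing on the headstock; leave it alone
- chip_brush: Chip brush, 145 mm long, lying in the chip tray; leave it alone
- steel_rule: Short steel rule, 200 x 28 mm, on the bench; leave it alone
- knife: Craft knife, 145 mm long, on the bench; leave it alone
- offcut_a: White board offcut, 120 x 60 x 5 mm, on the bench; leave it alone
- offcut_b: White board offcut, 90 x 50 x 5 mm, on the bench; leave it alone
- oil_bottle: White oil bottle, 36 mm in diameter, 95 mm tall, on the bench; leave it alone

How it is judged:
On the way, in this order (a step that is already met when the one before it is completed fails the run):
1. the dial is wound out past the mark by more than the play, and the play is taken up outwards (value of joint screw_play below -0.4 rad and value of joint cross_feed below -0.05 rad), for 0.1 s.
2. the dial is brought back in to the mark, with the play taken up inwards, while the guard is still up (value of joint screw_play above -0.06 rad and value of joint cross_feed between -0.13 and 0.13 rad and value of joint guard above 0.5 rad), for 0.3 s.
3. the chuck guard is fully down (value of joint guard below 0.06 rad), for 0.2 s.
At the end, for the whole second after the job is handed in: The cross slide stands within 0.13 rad of dial (2 % of a turn) of the mark, with the play taken up inwards (to within 0.06 rad), and the chuck guard is down to within 0.06 rad of its stop (value of joint screw_play above -0.06 rad and value of joint cross_feed between -0.13 and 0.13 rad and value of joint guard below 0.06 rad); the robot touches nothing.
It fails at once if the guard is slammed (lowered faster than 3 rad/s) (velocity of joint guard below -3 rad/s).
It fails at once if a thing lying about is disturbed by more than 25 mm (distance of any of chuck_key, nose_cone, chip_brush, steel_rule, knife, offcut_a, offcut_b, oil_bottle from where it was at the start of the episode above 0.025 m).
It also fails if it takes over 51 s, if anything falls off the work surface, if the arm or the gripper's body presses on something with over 40 N, if the wrist force passes 120 N, or if a joint passes its speed limit or range.

## Working session

There is one attempt and no reset: what is moved stays moved. The work goes in short steps, Python scripts to look and compute and a tool call to move; the robot and the scene stay as the last step left them, time stands still between calls to the robot, and variables do not carry over. Pictures are saved under pics/ and viewed, and the job is handed in when it is done.

Besides the shell and the picture viewer there is one more tool, called after "Emit:" as name([rows], argument=value, ...), one row to a line, values as JSON. send_rows: Moves the arm, as the interface text tells. Scaled input: -1 to 1 covers 0.3 m each way for a shift and 360 degrees each way for a turn. Its arguments: {"type":"object","properties":{"rows":{"type":"array"},"jaw":{"type":"number"},"newtons":{"type":"number"}},"required":["rows"]}

```bash
ls; mkdir -p pics
python3 - <<'E'
from plant import monitor, imaging, workorder, ctrl
import cv2
print(monitor.get_state())
for n in("scene","top"):
    im=imaging.read_camera(n); c=imaging.calibration(n); print(n,c)
    cv2.imwrite(f"pics/{n}0.png",im[:,:,::-1])
E
```

```text
pics
{'time': 0.0, 'qpos': array([ 1.17499921e+00,  2.87226490e-01,  1.57819623e+00,  2.57160982e-05,
        1.27856648e+00, -1.49976790e-01]), 'dq': array([ 2.71650526e-04,  1.44659988e-05, -1.02818231e-03, -2.21641134e-03,
        2.75427046e-03, -1.83414395e-03]), 'joint_efforts': array([-1.04898711e-03, -4.05960596e+01, -2.92633581e+01, -2.22986646e-04,
        5.75869140e-03, -2.26211284e-06]), 'eef_pos': array([0.16397278, 0.65414537, 0.24689615]), 'tcp_rot': array([ 1.22604534e-01,  9.92454882e-01, -1.15061237e-03, -3.34801821e-04]), 'contact_force': array([0.5563009 , 0.08083054, 0.00646271]), 'wrist_torque': array([-0.02105006, -0.0121547 ,  0.04038864]), 'opening': 1.0026717559164018}
scene {'intrinsics': array([[375.10526377,   0.        , 252.24070424],
       [  0.        , 375.10526377, 190.03233906],
       [  0.        ,   0.        ,   1.        ]]), 'dist_coeffs': array([-0.12174515,  0.        ,  0.        ,  0.        ,  0.        ]), 'cam_to_world': array([[ 0.82422851, -0.46263933,  0.32651525,  0.83056823],
       [ 0.56616032,  0.66261722, -0.49030695, -0.6046557 ],
       [ 0.01048065,  0.58898494,  0.80807604,  1.03874867],
       [ 0.        ,  0.        ,  0.        ,  1.        ]])}
top {'intrinsics': array([[432.45811599,   0.        , 258.35410373],
       [  0.        , 432.45811599, 194.19294193],
       [  0.        ,   0.        ,   1.        ]]), 'dist_coeffs': array([-0.05499599,  0.        ,  0.        ,  0.        ,  0.        ]), 'cam_to_world': array([[ 0.02789582,  0.99170795, -0.12544783,  0.29385173],
       [-0.99939798,  0.02507968, -0.02397259, -0.07676836],
       [-0.02062761,  0.12604104,  0.99181054,  1.56262663],
       [ 0.        ,  0.        ,  0.        ,  1.        ]])}
```

View pics/scene0.png

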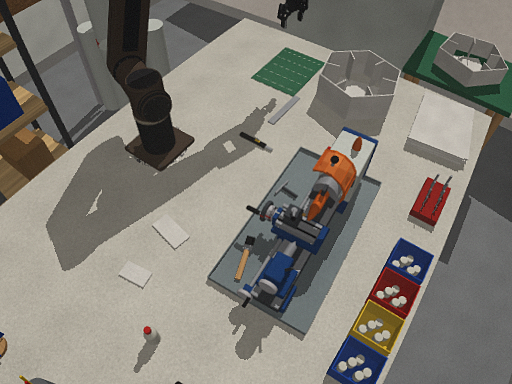

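View pics/top0.png

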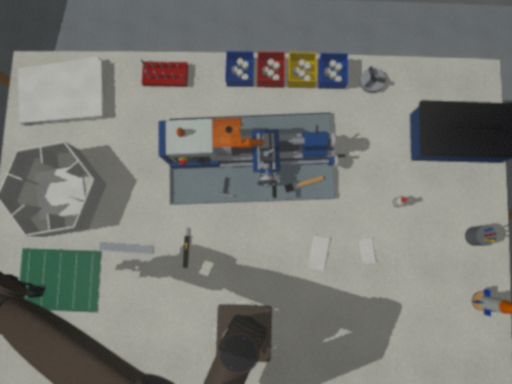

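The scene view shows the lathe at about (300,220), with the crank at about (253,209) and the guard knob at about (335,160). In the top view the tray spans (170..337, 113..202). I'll zoom in next.

Run:
```python
import cv2
a=cv2.imread("pics/scene0.png");b=cv2.imread("pics/top0.png")
cv2.imwrite("pics/s0z.png",cv2.resize(a[120:345,200:400],None,fx=2.66*1.3,fy=2.66,interpolation=cv2.INTER_CUBIC)[:, :800])
cv2.imwrite("pics/s0y.png",cv2.resize(a[185:245,235:315],None,fx=10,fy=10,interpolation=cv2.INTER_CUBIC))
cv2.imwrite("pics/s0g.png",cv2.resize(a[120:195,310:390],None,fx=8,fy=8,interpolation=cv2.INTER_CUBIC))
cv2.imwrite("pics/t0z.png",cv2.resize(b[105:210,155:350],None,fx=4,fy=4,interpolation=cv2.INTER_CUBIC))
```

```text
(no output)
```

View pics/s0y.png

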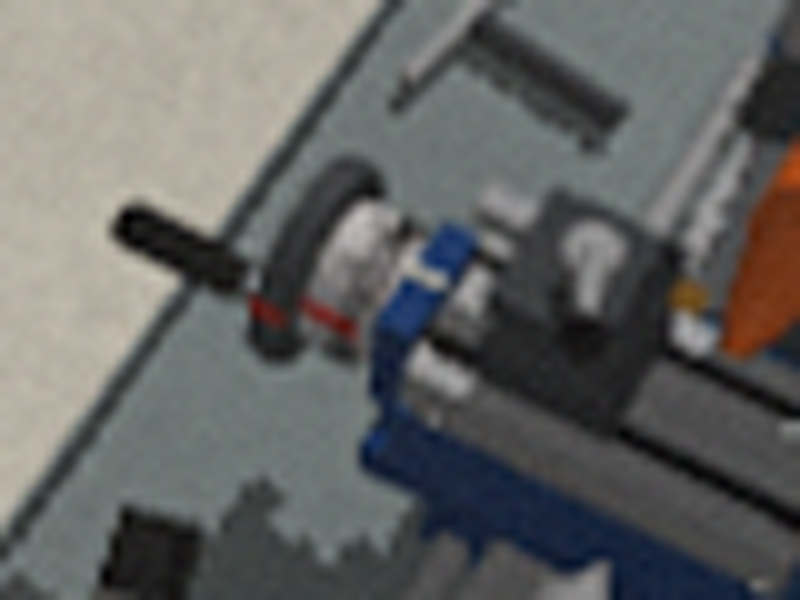

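View pics/s0g.png

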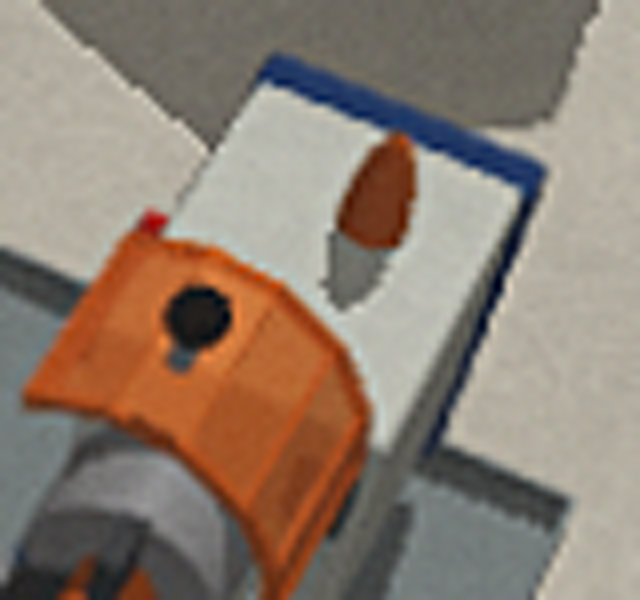

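View pics/t0z.png

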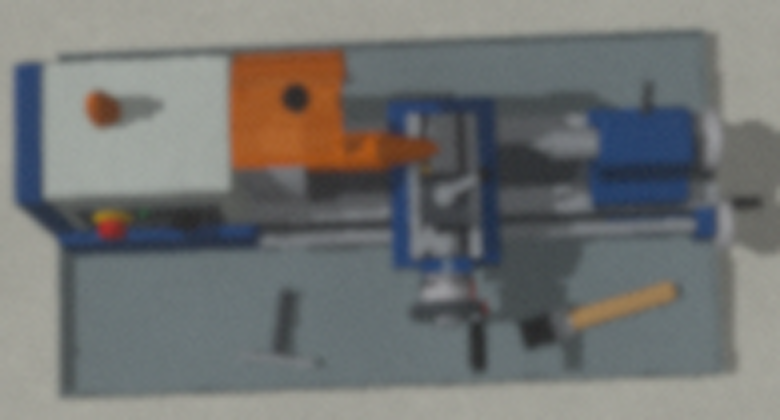

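```bash
cat > h.py <<'E'
import numpy as np, cv2
from plant import imaging
C={n:imaging.calibration(n) for n in("scene","top")}
def ray(n,u,v):
    c=C[n]; p=cv2.undistortPoints(np.array([[[u,v]]],float),c["intrinsics"],c["dist_coeffs"])[0,0]
    M=c["cam_to_world"]; d=M[:3,:3]@np.array([p[0],-p[1],-1]); return M[:3,3],d/np.linalg.norm(d)
def plane(n,u,v,z):
    o,d=ray(n,u,v); return o+d*(z-o[2])/d[2]
def tri(s,t):
    (o1,d1),(o2,d2)=ray("scene",*s),ray("top",*t)
    A=np.array([d1,-d2]).T; k=np.linalg.lstsq(A,o2-o1,rcond=None)[0]
    p,q=o1+k[0]*d1,o2+k[1]*d2; return (p+q)/2,np.linalg.norm(p-q)
def proj(n,P):
    c=C[n];M=c["cam_to_world"];p=(np.atleast_2d(P)-M[:3,3])@M[:3,:3]*[1,-1,-1]
    return cv2.projectPoints(p[:,None],np.zeros(3),np.zeros(3),c["intrinsics"],c["dist_coeffs"])[0][:,0]
def S(x,y,f,x0,y0): return ((x+.5)/f-.5+x0,(y+.5)/f-.5+y0)
E
python3 - <<'E'
from h import *
T=lambda x,y:S(x,y,4,155,105)
Y=lambda x,y:S(x,y,10,235,185)
G=lambda x,y:S(x,y,8,310,120)
np.set_printoptions(precision=4,suppress=True)
print("knob",tri(G(199,317),T(296,97)))
print("tip",tri(Y(130,222),T(478,366)))
print("base",tri(Y(238,275),T(474,325)))
print("index",tri(Y(425,275),T(449,268)))
for z in(0,.01):
  cs=[plane("top",*T(*p),z) for p in((62,396),(735,372),(715,32),(58,57))]
  for c in cs:print(c)
  c=cs; print(np.mean(c,0),np.linalg.norm(c[0]-c[1]),np.linalg.norm(c[1]-c[2]))
a=[(380,178)]
# scene tray corners from s0: 
for p in((208,281),(303,334),(381,180),(302,148)): print(plane("scene",*p,0.005))
# headstock top corners at 0.205 (top)
hs=[plane("top",*T(*p),.205) for p in((43,57),(231,55),(231,192),(45,197))]
print(np.array(hs))
hs=[plane("scene",*G(*p),.205) for p in((265,82),(535,188))];print(np.array(hs))
E
```

```text
knob (array([0.6508, 0.0496, 0.2986]), np.float64(0.002321297387708787))
tip (array([ 0.4742, -0.0948,  0.0998]), np.float64(0.0016340774844286886))
base (array([ 0.5101, -0.0904,  0.0967]), np.float64(0.002195584103086544))
index (array([ 0.5582, -0.0668,  0.1089]), np.float64(0.005586397113958982))
[0.4486 0.2827 0.    ]
[ 0.4863 -0.33    0.    ]
[ 0.8054 -0.3104  0.    ]
[0.7682 0.3042 0.    ]
[ 0.6271 -0.0134  0.    ] 0.613807743223168 0.31969579325035224
[0.4476 0.2804 0.01  ]
[ 0.4851 -0.3284  0.01  ]
[ 0.8021 -0.3089  0.01  ]
[0.7652 0.3018 0.01  ]
[ 0.625  -0.0138  0.01  ] 0.609879692001852 0.3176499059754014
[ 0.493  -0.3219  0.005 ]
[ 0.7995 -0.297   0.005 ]
[0.7625 0.3204 0.005 ]
[0.4553 0.2892 0.005 ]
[[0.7058 0.2666 0.205 ]
 [0.7103 0.1125 0.205 ]
 [0.5965 0.1076 0.205 ]
 [0.5891 0.2582 0.205 ]]
[[0.5948 0.2594 0.205 ]
 [0.707  0.2696 0.205 ]]
```

Run:
```python
import cv2
a=cv2.imread("pics/scene0.png");b=cv2.imread("pics/top0.png")
cv2.imwrite("pics/t0w.png",cv2.resize(b[160:205,245:305],None,fx=12,fy=12,interpolation=cv2.INTER_CUBIC))
cv2.imwrite("pics/s0t.png",cv2.resize(a[140:340,200:390],None,fx=3,fy=3,interpolation=cv2.INTER_CUBIC))
```

```text
(no output)
```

View pics/t0w.png

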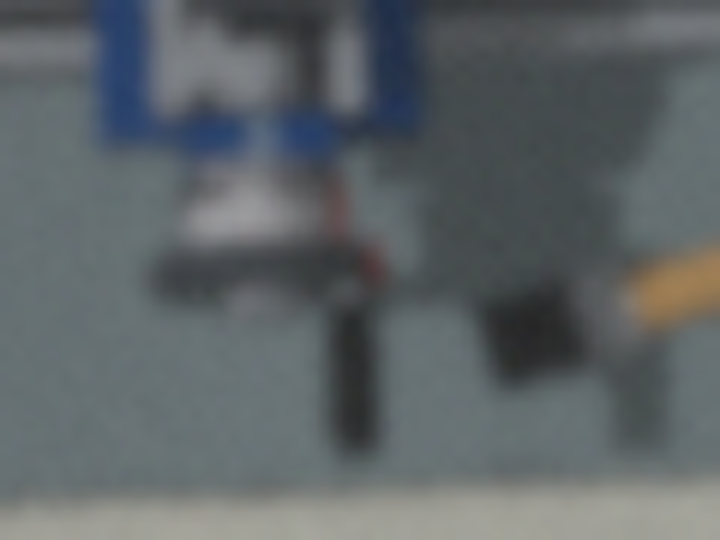

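View pics/s0t.png

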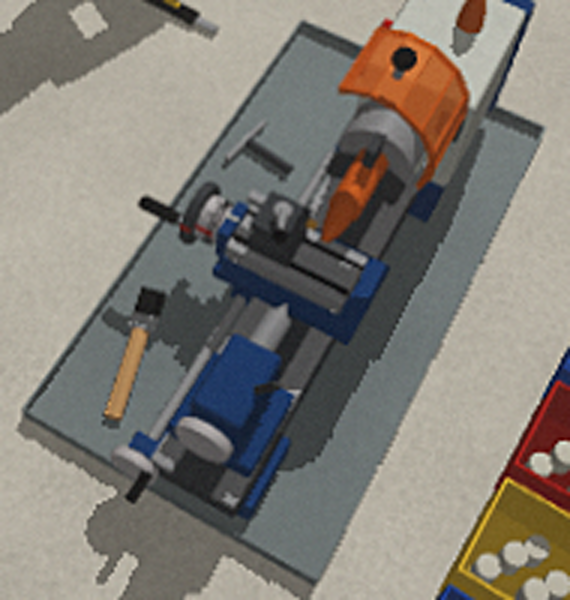

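The zooms show the handle running from about (274.5,184.5) to (274.5,197) in the top view, with the red mark to the right of the index. Tray yaw comes out at about 0.061 rad. Next I'll triangulate the mark points and fit the wheel centre.

Run:
```python
from h import *
from scipy.optimize import least_squares
np.set_printoptions(precision=4,suppress=True)
W=lambda x,y:S(x,y,12,245,160)
Y=lambda x,y:S(x,y,10,235,185)
yaw=.0614; ex=np.array([np.cos(yaw),np.sin(yaw),0]); ey=np.array([-np.sin(yaw),np.cos(yaw),0]); ez=np.array([0,0,1])
print("rimmark",tri(Y(268,312),W(375,265)))
print("dialmark",tri(Y(328,317),W(338,205)))
print("tipmid",tri(Y(130,225),W(353,440)))
print("basemid",tri(Y(225,270),W(350,320)))
print("index",tri(Y(425,275),W(263,140)))
def model(p):
    c=p[:3];a=p[3]; r=-np.sin(a)*ey+np.cos(a)*ez
    P=[c+.026*r-.0225*ex, c+.034*r+.034*ex, c+.023*r+.050*ex, c+.026*r]
    return P
# handle tip centre, rim mark, dial mark, handle mid
sc=[Y(128,220),Y(268,312),Y(330,317),Y(183,249)]
tp=[W(355,452),W(375,265),W(338,205),None]
def res(p):
    P=model(p);r=[]
    for i in range(4):
        r+=list(proj("scene",P[i])[0]-sc[i])
        if tp[i]: r+=list(proj("top",P[i])[0]-tp[i])
    return r
s=least_squares(res,[.49,-.07,.08,.9],loss="soft_l1");print(s.x,s.fun)
```

```text
rimmark (array([ 0.5252, -0.0986,  0.1002]), np.float64(0.0039041160466812912))
dialmark (array([ 0.5413, -0.0885,  0.0993]), np.float64(0.0012485743749908662))
tipmid (array([ 0.4741, -0.0943,  0.0976]), np.float64(0.0013477820926584695))
basemid (array([ 0.5078, -0.0928,  0.1008]), np.float64(0.0007390860631868404))
index (array([ 0.5589, -0.0659,  0.1087]), np.float64(0.003593333283065736))
[ 0.491  -0.0688  0.0898  1.2239] [-1.1883 -0.2487 -0.2324 -0.0014 -0.1763  0.1708 -0.3162 -0.9936  0.0199
  0.1939 -0.4469 -0.3164 -0.2695  0.1168]
```

Emit:
send_rows([
  [0.45, -0.68, 0.12, 0.049],
  [0.45, -0.68, 0.12, 0.049],
  [0.45, -0.68, 0.12, 0.049],
  [0.45, -0.68, 0.12, 0.049],
  [0.45, -0.68, 0.12, 0.049],
  [0.45, -0.68, 0.12, 0.049],
], jaw=0.5, newtons=30)

```text
time: 0.85
eef_pos: [0.299, 0.4507, 0.284]
tcp_rot: [-0.031, 1.0, 0.0, -0.0]
contact_force: [-0.5, 0.5, 0.6]
opening: 0.495
```

Emit:
send_rows([
  [0.44, -0.84, 0, 0],
  [0.44, -0.84, 0, 0],
  [0.44, -0.84, 0, 0],
  [0.44, -0.84, 0, 0],
  [0.44, -0.84, 0, 0],
  [0.44, -0.84, 0, 0],
])

```text
time: 1.6
eef_pos: [0.4317, 0.1983, 0.2837]
tcp_rot: [-0.03, 1.0, 0.0, -0.001]
contact_force: [-0.4, 1.0, 0.0]
opening: 0.503
```

Emit:
send_rows([
  [0.2, -0.98, -0.3, 0],
  [0.2, -0.98, -0.3, 0],
  [0.2, -0.98, -0.3, 0],
  [0.2, -0.98, -0.3, 0],
  [0.2, -0.98, -0.3, 0],
  [0.2, -0.98, -0.3, 0],
])

```text
time: 2.35
eef_pos: [0.4912, -0.0962, 0.1922]
tcp_rot: [-0.03, 1.0, 0.001, -0.002]
contact_force: [-0.7, 0.9, -0.1]
opening: 0.499
```

Emit:
send_rows([
  [0.0, 0.008, -0.1, 0],
  [0.0, 0.008, -0.2, 0],
  [0.0, 0.008, -0.26, 0],
  [0.0, 0.008, -0.31, 0],
  [0.0, 0.008, -0.31, 0],
])

```text
time: 2.98
eef_pos: [0.4908, -0.092, 0.1005]
tcp_rot: [-0.032, 1.0, 0.0, -0.001]
contact_force: [0.1, -0.4, 0.1]
opening: 0.501
```

```bash
cat > look.py <<'E'
import sys,cv2
from plant import imaging,monitor
n=sys.argv[1]
a=imaging.read_camera("scene");b=imaging.read_camera("top")
cv2.imwrite(f"pics/{n}_s.png",a[:,:,::-1]);cv2.imwrite(f"pics/{n}_t.png",b[:,:,::-1])
s=cv2.resize(a[185:245,235:315,::-1],None,fx=8,fy=8,interpolation=cv2.INTER_CUBIC)
cv2.imwrite(f"pics/{n}_sz.png",s)
t=cv2.resize(b[160:205,245:305,::-1],None,fx=8,fy=8,interpolation=cv2.INTER_CUBIC)
cv2.imwrite(f"pics/{n}_tz.png",t)
st=monitor.get_state();print(st["time"],st["eef_pos"],st["contact_force"])
E
python3 look.py a
```

```text
3.075 [ 0.49190034 -0.09283396  0.10208972] [ 0.37427797 -0.99912603  0.09889614]
```

View pics/a_sz.png

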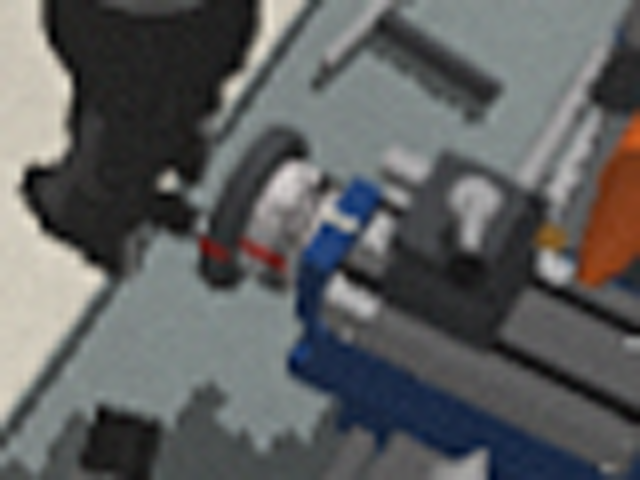

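View pics/a_tz.png

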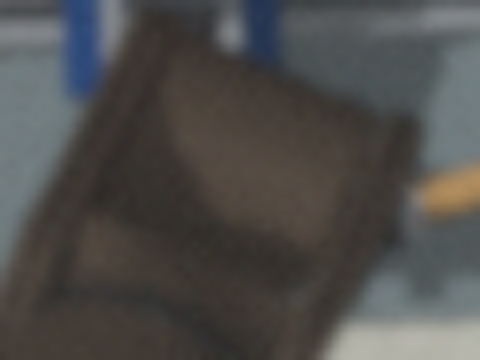

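Emit:
send_rows([
  [0, 0, 0, 0],
  [0, 0, 0, 0],
  [0, 0, 0, 0],
  [0, 0, 0, 0],
], jaw=0.74)

```text
time: 3.58
eef_pos: [0.4912, -0.093, 0.1015]
tcp_rot: [-0.031, 1.0, -0.0, 0.0]
contact_force: [-0.7, -0.1, 0.2]
opening: 0.263
```

Emit:
send_rows([
  [0, 0.012, -0.01, 0],
  [0, 0.02, 0.0, 0],
  [-0.002, 0.03, 0.016, 0],
  [-0.002, 0.045, 0.026, 0],
  [-0.003, 0.059, 0.036, 0],
  [-0.003, 0.059, 0.036, 0],
])

```text
time: 4.32
eef_pos: [0.4903, -0.0749, 0.1124]
tcp_rot: [-0.031, 1.0, -0.0, 0.0]
contact_force: [-1.2, -2.2, 0.1]
opening: 0.262
```

```bash
python3 look.py b
```

```text
4.425 [ 0.49028364 -0.0749587   0.11210839] [ 0.17183072 -2.38298152  0.39119261]
```

View pics/b_sz.png

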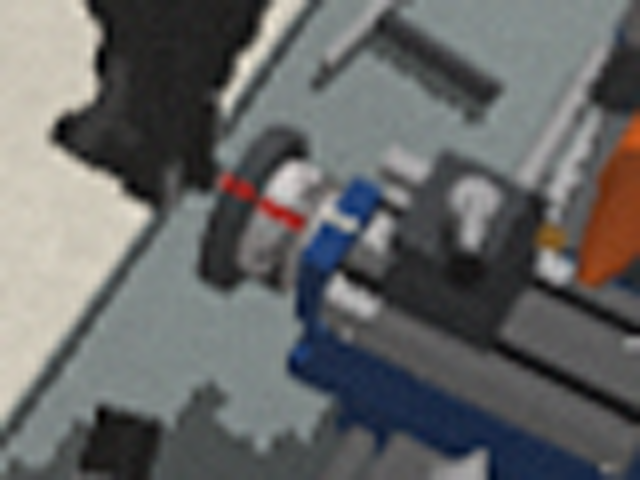

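Emit:
send_rows([
  [-0.001, 0.017, 0.005, 0],
  [-0.002, 0.034, 0.007, 0],
  [-0.003, 0.051, 0.005, 0],
  [-0.004, 0.067, 0.0, 0],
  [-0.005, 0.083, -0.009, 0],
  [-0.006, 0.096, -0.02, 0],
  [-0.006, 0.096, -0.02, 0],
  [-0.006, 0.096, -0.02, 0],
])

```text
time: 5.42
eef_pos: [0.4886, -0.0461, 0.1061]
tcp_rot: [-0.031, 1.0, 0.0, 0.0]
contact_force: [-0.1, -1.9, 0.0]
opening: 0.261
```

```bash
python3 look.py c
```

```text
5.525 [ 0.48855039 -0.04611456  0.10612107] [ 0.36078405 -0.44946895 -0.05898702]
```

View pics/c_sz.png

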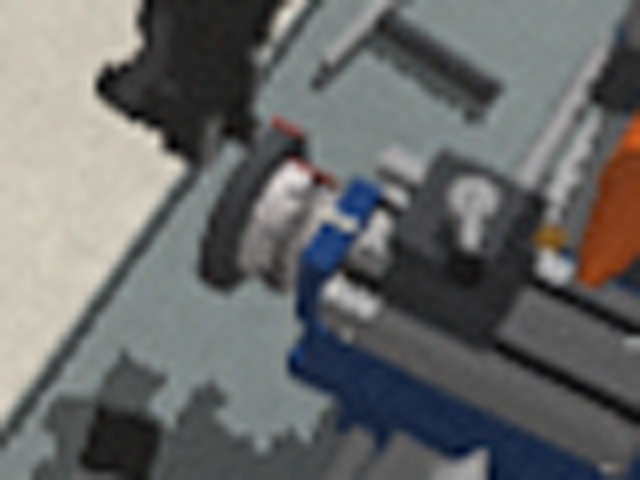

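```bash
cat > mark.py <<'E'
from h import *
from scipy.optimize import least_squares
import sys
yaw=.0614; ex=np.array([np.cos(yaw),np.sin(yaw),0]); ey=np.array([-np.sin(yaw),np.cos(yaw),0]); ez=np.array([0,0,1])
def marks(n):
    a=cv2.imread(f"pics/{n}.png").astype(int)[195:235,252:285]; 
    w=np.clip(a[...,2]-(a[...,1]+a[...,0])/2-25,0,None)
    k,l,st,ce=cv2.connectedComponentsWithStats((w>8).astype(np.uint8))
    out=[]
    for i in range(1,k):
        m=w*(l==i)
        if m.sum()>60:
            y,x=np.mgrid[:40,:33]; out.append(((m*x).sum()/m.sum()+252,(m*y).sum()/m.sum()+195,int(m.sum())))
    return sorted(out)
def pts(c,a):
    r=-np.sin(a)*ey+np.cos(a)*ez
    return c+.034*r+.034*ex, c+.023*r+.050*ex
if __name__=="__main__":
    names=sys.argv[1:]; M=[marks(n) for n in names]
    for n,m in zip(names,M): print(n,np.round(m,2).tolist())
    def res(p):
        r=[(p[i]-v)/.002 for i,v in enumerate((.491,-.0695,.089))]
        for m,a in zip(M,p[3:]):
            P=pts(p[:3],a)
            for q,(u,v,_) in zip(P,m): r+=list((proj("scene",q)[0]-(u,v))/.4)
        return r
    s=least_squares(res,[.491,-.0695,.089]+[.3]*len(M)); print(s.x.round(4),np.round(s.fun*.4,2))
E
python3 mark.py scene0 a_s b_s c_s
python3 -c "
from h import *
import numpy as np
print(((np.array(S(425,275,10,235,185)))))"
```

```text
scene0 [[260.85, 215.59, 145.0], [267.49, 216.36, 282.0]]
a_s [[260.93, 215.66, 207.0], [267.5, 216.34, 383.0]]
b_s [[267.54, 210.0, 1552.0]]
c_s [[270.01, 200.37, 69.0]]
[ 0.4923 -0.0696  0.0885  1.1358  1.1381  0.414  -0.6534] [ 0.26 -0.02 -0.1   0.77  0.2   0.45  0.2   0.68  0.14  0.44  0.24 -2.81
 -1.51  0.39  0.65]
[277.05 212.05]
```

Run:
```python
from mark import *
Y=lambda x,y:S(x,y,8,235,185)
M=[[(260.9,215.6),(267.5,216.35)],[Y(238,187),Y(282,215)],[Y(288,127),Y(318,172)]]
def res(p):
    r=[(p[i]-v)/.002 for i,v in enumerate((.491,-.0695,.089))]
    for m,a in zip(M,p[3:]):
        P=pts(p[:3],a)
        for q,(u,v) in zip(P,m): r+=list((proj("scene",q)[0]-(u,v))/.4)
    return r
s=least_squares(res,[.491,-.0695,.089]+[.3]*len(M)); print(s.x.round(4),np.round(s.fun*.4,2))
for a in(0,.1,-.1): print(a,[((proj("scene",q)[0]-(235,185)+.5)*8-.5).round(1) for q in pts(s.x[:3],a)])
# tool-derived
for ty in(-.0749,-.0461):
    y=ty-.0041; print(np.arcsin((s.x[1]-y)/.026))
```

```text
[ 0.4909 -0.0697  0.089   1.1535  0.3997 -0.8807] [-0.03 -0.05  0.    0.24  0.05 -0.02  0.02  0.07  0.11 -0.13 -0.18  0.24
  0.   -0.36 -0.02]
0 [array([256.7, 158.2]), array([293.1, 193.5])]
0.1 [array([252.1, 165. ]), array([290. , 198.1])]
-0.1 [array([261.3, 151.9]), array([296.1, 189.2])]
0.3640155907007082
-0.8505795105112037
```

Emit:
send_rows([
  [0.002, -0.02, 0.0, 0],
  [0.003, -0.035, 0.006, 0],
  [0.004, -0.047, 0.011, 0],
  [0.005, -0.059, 0.017, 0],
  [0.005, -0.07, 0.021, 0],
  [0.006, -0.079, 0.023, 0],
  [0.006, -0.079, 0.023, 0],
  [0.006, -0.079, 0.023, 0],
])

```text
time: 6.52
eef_pos: [0.4902, -0.0701, 0.1129]
tcp_rot: [-0.031, 1.0, -0.0, -0.0]
contact_force: [-1.3, 2.2, 0.5]
opening: 0.256
```

```bash
python3 look.py d; python3 mark.py d_s
```

```text
6.625 [ 0.4901686  -0.0700812   0.11292428] [-1.49492965  1.36164751 -0.43317195]
d_s [[267.43, 203.27, 595.0], [271.67, 207.9, 884.0]]
[ 0.4908 -0.0694  0.0891 -0.1289] [-0.05  0.01  0.02 -0.02 -0.04  0.04  0.06]
```

View pics/d_sz.png

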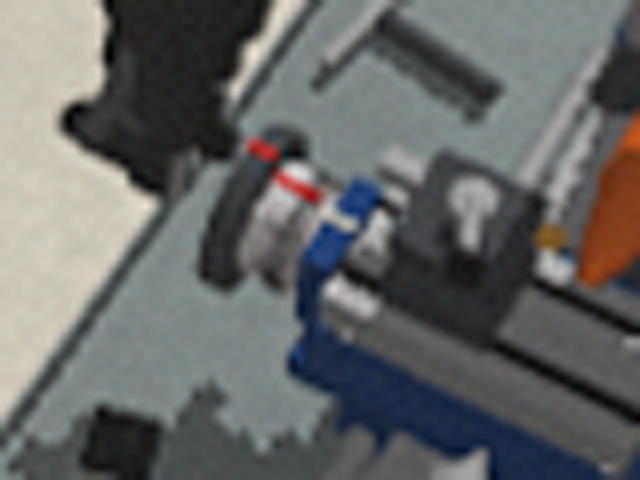

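```bash
python3 - <<'E'
from mark import *
c=np.array([.4908,-.0695,.0891])
for dx in (.06,.066,.072,.078):
  for h in(.02,.023): print(dx,h,((proj("scene",c+dx*ex+h*ez)[0]-(235,185)+.5)*8-.5).round(1))
E
python3 - <<'E'
import cv2
a=cv2.imread("pics/d_s.png")[195:220,258:288]
cv2.imwrite("pics/d_i.png",cv2.resize(a,None,fx=24,fy=24,interpolation=cv2.INTER_CUBIC))
E
```

```text
0.06 0.02 [316.5 209.1]
0.06 0.023 [317.  204.6]
0.066 0.02 [330.8 216.2]
0.066 0.023 [331.3 211.8]
0.072 0.02 [345.  223.3]
0.072 0.023 [345.6 218.9]
0.078 0.02 [359.3 230.4]
0.078 0.023 [359.9 226. ]
```

View pics/d_i.png

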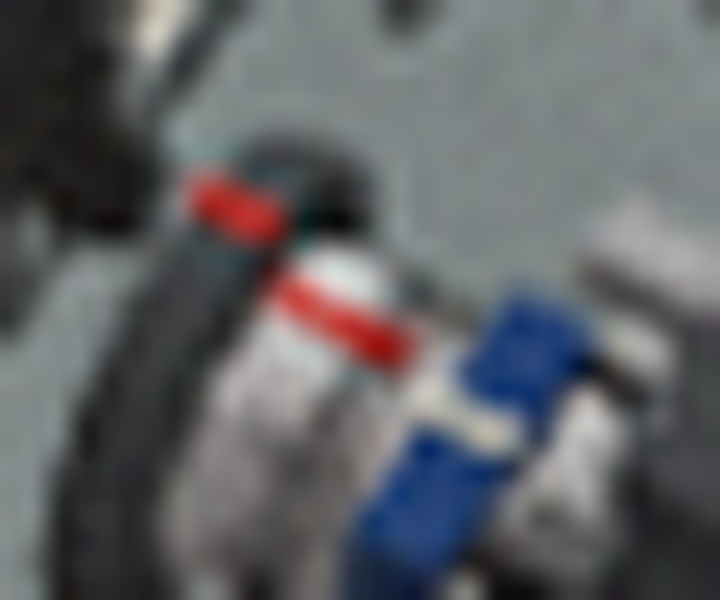

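Emit:
send_rows([
  [0, -0.004, 0, 0],
  [0, -0.008, 0.001, 0],
  [0, -0.011, 0.001, 0],
  [0, -0.011, 0.001, 0],
  [0, -0.011, 0.001, 0],
])

```text
time: 7.25
eef_pos: [0.4904, -0.0735, 0.1133]
tcp_rot: [-0.031, 1.0, -0.0, 0.0]
contact_force: [-1.2, 2.7, -0.6]
opening: 0.26
```

```bash
python3 look.py e; python3 mark.py e_s;python3 - <<'E'
import cv2
a=cv2.imread("pics/e_s.png")[195:220,258:288]
cv2.imwrite("pics/e_i.png",cv2.resize(a,None,fx=24,fy=24,interpolation=cv2.INTER_CUBIC))
E
```

```text
7.35 [ 0.49035503 -0.07347548  0.11334471] [-1.97244964  3.0856131  -0.28324876]
e_s [[266.6, 204.18, 610.0], [271.11, 208.63, 849.0]]
[ 0.4905 -0.0696  0.0891 -0.0027] [-0.09 -0.02  0.02  0.01  0.03  0.04 -0.  ]
```

View pics/e_i.png

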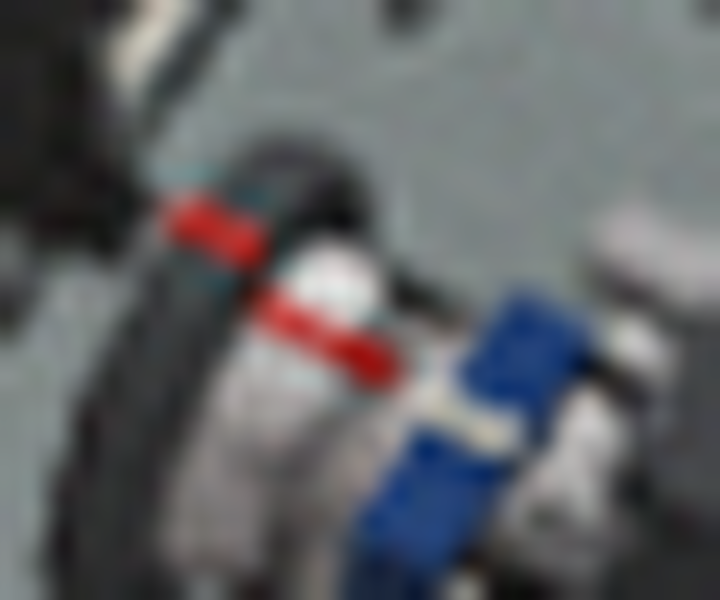

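Emit:
send_rows([
  [0, 0.008, 0, 0],
  [0, 0.01, 0, 0],
  [0, 0.01, 0, 0],
  [0, 0.01, 0, 0],
  [0, 0.01, 0.05, 0],
  [0, 0.01, 0.15, 0],
  [0, 0.01, 0.3, 0],
  [0, 0.01, 0.45, 0],
  [0, 0.01, 0.6, 0],
  [0, 0.01, 0.75, 0],
  [0, 0.01, 0.75, 0],
], jaw=0.5)

```text
time: 8.72
eef_pos: [0.492, -0.071, 0.3448]
tcp_rot: [-0.031, 1.0, -0.002, 0.005]
contact_force: [0.5, 0.3, -0.3]
opening: 0.504
```

```bash
python3 look.py f; python3 mark.py f_s
python3 - <<'E'
import cv2
a=cv2.imread("pics/f_s.png")
cv2.imwrite("pics/f_z.png",cv2.resize(a[100:260,220:400],None,fx=4,fy=3.7,interpolation=cv2.INTER_CUBIC))
E
```

```text
8.825 [ 0.49026265 -0.0703902   0.33930034] [-0.1665283   0.10928926 -0.72028615]
f_s [[266.6, 204.17, 560.0], [271.07, 208.61, 781.0]]
[ 0.4905 -0.0696  0.0891 -0.0034] [-0.11 -0.02  0.02 -0.    0.02  0.06  0.  ]
```

View pics/f_z.png

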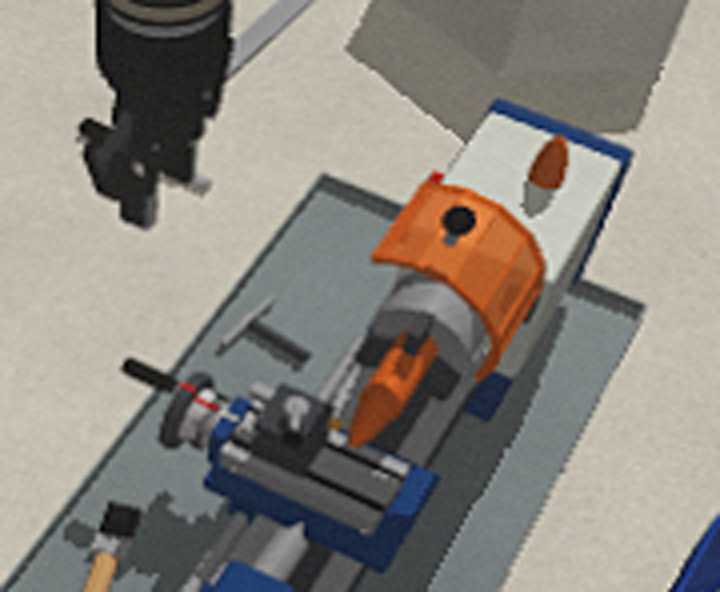

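The mark still reads about 0 after letting go. Now to the knob.

Emit:
send_rows([
  [0, 0, 0.1, 0],
  [0.15, 0.11, 0.12, 0],
  [0.3, 0.22, 0.12, 0],
  [0.45, 0.33, 0.12, 0],
  [0.537, 0.4, 0.1, 0],
  [0.537, 0.4, 0.09, 0],
  [0.537, 0.4, 0.09, 0],
])

```text
time: 9.7
eef_pos: [0.6505, 0.0493, 0.3633]
tcp_rot: [-0.031, 1.0, -0.0, -0.002]
contact_force: [0.1, 0.2, 0.9]
opening: 0.5
```

```bash
python3 look.py g
python3 - <<'E'
import cv2
a=cv2.imread("pics/g_s.png")
cv2.imwrite("pics/g_z.png",cv2.resize(a[80:230,280:400],None,fx=4,fy=4,interpolation=cv2.INTER_CUBIC))
E
```

```text
9.8 [0.6506552 0.0488764 0.3650793] [-0.68203154 -0.966389    0.30356175]
```

View pics/g_z.png

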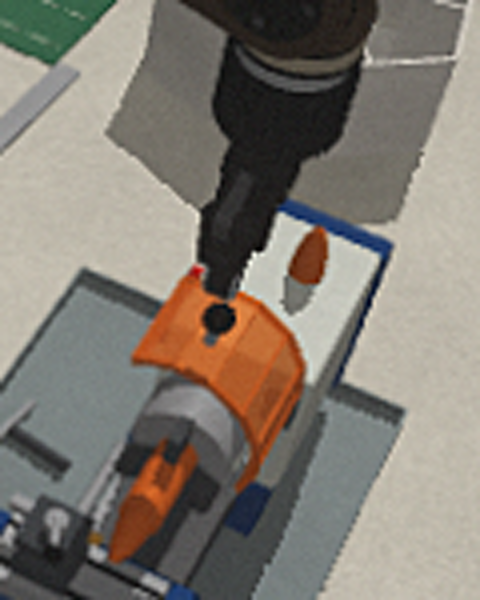

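Emit:
send_rows([
  [0, 0, -0.07, 0],
  [0, 0, -0.14, 0],
  [0, 0, -0.19, 0],
  [0, 0, -0.215, 0],
  [0, 0, -0.215, 0],
])

```text
time: 10.42
eef_pos: [0.6512, 0.0496, 0.2999]
tcp_rot: [-0.031, 1.0, 0.0, -0.001]
contact_force: [-0.3, 0.9, 0.6]
opening: 0.5
```

Emit:
send_rows([
  [0, 0, 0, 0],
  [0, 0, 0, 0],
  [0, 0, 0, 0],
  [0, 0, 0, 0],
  [0, 0, 0, 0],
], jaw=0.9, newtons=20)

```text
time: 11.05
eef_pos: [0.6517, 0.0507, 0.302]
tcp_rot: [-0.031, 1.0, 0.001, 0.001]
contact_force: [-1.8, 5.8, 1.5]
opening: 0.235
```

```bash
python3 look.py i
python3 - <<'E'
import cv2
a=cv2.imread("pics/i_s.png")
cv2.imwrite("pics/i_z.png",cv2.resize(a[110:210,290:390],None,fx=6,fy=6,interpolation=cv2.INTER_CUBIC))
E
```

```text
11.15 [0.65166641 0.05075886 0.30193966] [-0.82717532  4.04872091  2.50701297]
```

View pics/i_z.png

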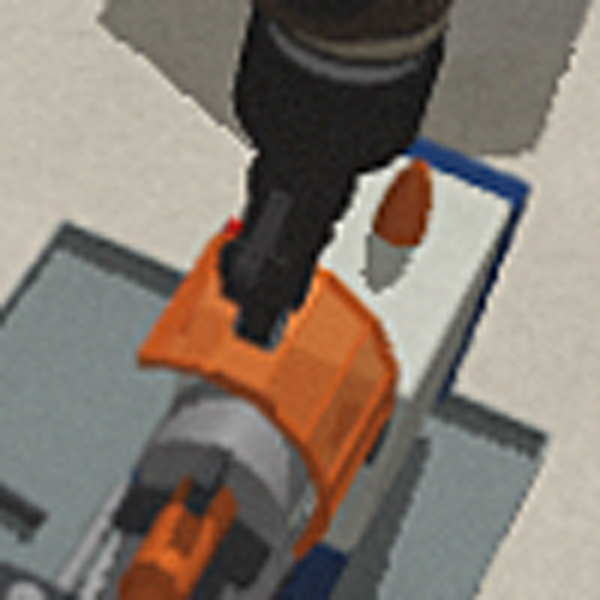

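Run:
```python
import numpy as np
t0=1.1706
for t in np.r_[np.arange(1.1,.05,-.07),.06,0.02]:
    d=-.132*(np.cos(t)-np.cos(t0)); print(round(t,2),*(np.array([d*.998,d*.0614,.132*(np.sin(t)-np.sin(t0))])/.3).round(3),0)
```

```text
1.1 -0.028 -0.002 -0.013 0
1.03 -0.055 -0.003 -0.028 0
0.96 -0.081 -0.005 -0.045 0
0.89 -0.105 -0.006 -0.063 0
0.82 -0.128 -0.008 -0.084 0
0.75 -0.15 -0.009 -0.105 0
0.68 -0.17 -0.01 -0.129 0
0.61 -0.189 -0.012 -0.153 0
0.54 -0.206 -0.013 -0.179 0
0.47 -0.22 -0.014 -0.206 0
0.4 -0.233 -0.014 -0.234 0
0.33 -0.244 -0.015 -0.263 0
0.26 -0.253 -0.016 -0.292 0
0.19 -0.26 -0.016 -0.322 0
0.12 -0.265 -0.016 -0.353 0
0.06 -0.267 -0.016 -0.379 0
0.02 -0.268 -0.016 -0.396 0
```

Emit:
send_rows([
  [-0.014, -0.001, -0.006, 0],
  [-0.028, -0.002, -0.013, 0],
  [-0.055, -0.003, -0.028, 0],
  [-0.081, -0.005, -0.045, 0],
  [-0.105, -0.006, -0.063, 0],
  [-0.128, -0.008, -0.084, 0],
  [-0.15, -0.009, -0.105, 0],
  [-0.17, -0.01, -0.129, 0],
  [-0.17, -0.01, -0.129, 0],
])

```text
time: 12.28
eef_pos: [0.5991, 0.0475, 0.2618]
tcp_rot: [-0.031, 1.0, 0.001, -0.002]
contact_force: [-3.8, 4.0, 0.7]
opening: 0.238
```

```bash
python3 look.py j; python3 mark.py j_s
python3 - <<'E'
import cv2
a=cv2.imread("pics/j_s.png")
cv2.imwrite("pics/j_z.png",cv2.resize(a[110:260,240:390],None,fx=4,fy=4,interpolation=cv2.INTER_CUBIC))
E
```

```text
12.375 [0.59913501 0.04753158 0.26176701] [-3.39253075  4.73804372  1.66500025]
j_s [[266.59, 204.17, 564.0], [271.11, 208.63, 773.0]]
[ 0.4905 -0.0696  0.0891 -0.0032] [-0.09 -0.02  0.02  0.01  0.03  0.04 -0.  ]
```

View pics/j_z.png

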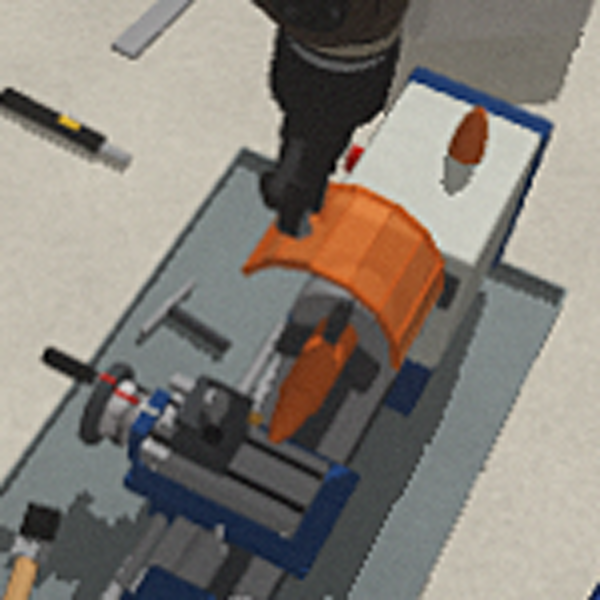

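Emit:
send_rows([
  [-0.01, -0.001, -0.012, 0],
  [-0.019, -0.002, -0.024, 0],
  [-0.036, -0.003, -0.05, 0],
  [-0.05, -0.004, -0.077, 0],
  [-0.063, -0.004, -0.105, 0],
  [-0.074, -0.005, -0.134, 0],
  [-0.083, -0.006, -0.163, 0],
  [-0.09, -0.006, -0.193, 0],
  [-0.095, -0.006, -0.224, 0],
  [-0.097, -0.006, -0.24, 0],
  [-0.097, -0.006, -0.25, 0],
  [-0.098, -0.006, -0.258, 0],
  [-0.098, -0.006, -0.258, 0],
])

```text
time: 14.0
eef_pos: [0.5709, 0.0458, 0.1868]
tcp_rot: [-0.031, 1.0, 0.001, -0.0]
contact_force: [-4.6, 6.8, 7.8]
opening: 0.236
```

```bash
python3 look.py k; python3 mark.py k_s
python3 - <<'E'
import cv2
a=cv2.imread("pics/k_s.png")
cv2.imwrite("pics/k_z.png",cv2.resize(a[110:260,240:390],None,fx=4,fy=4,interpolation=cv2.INTER_CUBIC))
E
```

```text
14.1 [0.57087931 0.04573352 0.18683046] [-4.518432    5.60393587  8.42094642]
k_s [[266.59, 204.17, 575.0], [271.07, 208.62, 809.0]]
[ 0.4905 -0.0696  0.0891 -0.0026] [-0.1  -0.02  0.02  0.    0.03  0.06  0.  ]
```

View pics/k_z.png

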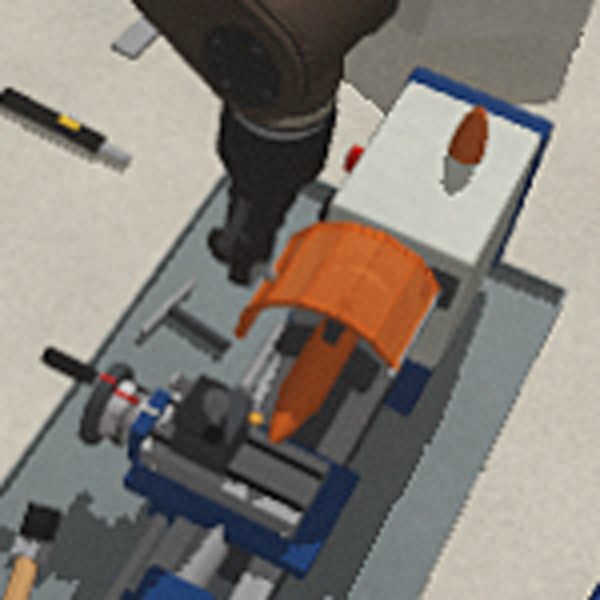

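Emit:
send_rows([
  [0, 0, -0.007, 0],
  [0, 0, -0.013, 0],
  [0, 0, -0.013, 0],
])

```text
time: 14.48
eef_pos: [0.5716, 0.0458, 0.1858]
tcp_rot: [-0.031, 1.0, 0.001, 0.001]
contact_force: [-8.4, 6.1, 16.8]
opening: 0.239
```

Emit:
send_rows([
  [0, 0, 0.007, 0],
  [0, 0, 0.007, 0],
  [0, 0, 0.007, 0],
  [0, 0, 0.007, 0],
  [0, 0, 0.007, 0],
], jaw=0.5)

```text
time: 15.1
eef_pos: [0.5709, 0.0447, 0.1825]
tcp_rot: [-0.031, 1.0, -0.0, -0.0]
contact_force: [0.2, 0.2, -0.5]
opening: 0.497
```

Emit:
send_rows([
  [0, 0, 0.05, 0],
  [0, 0, 0.13, 0],
  [0, 0, 0.25, 0],
  [-0.05, 0, 0.4, 0],
  [-0.1, 0, 0.55, 0],
  [-0.2, 0, 0.65, 0],
  [-0.25, 0, 0.7, 0],
  [-0.25, 0, 0.7, 0],
])

```text
time: 16.1
eef_pos: [0.496, 0.0449, 0.3962]
tcp_rot: [-0.031, 1.0, -0.0, 0.003]
contact_force: [0.6, -0.8, 0.3]
opening: 0.503
```

```bash
python3 look.py l; python3 mark.py l_s
python3 - <<'E'
import cv2
a=cv2.imread("pics/l_s.png");b=cv2.imread("pics/l_t.png")
cv2.imwrite("pics/l_z.png",cv2.resize(a[110:260,240:390],None,fx=4,fy=4,interpolation=cv2.INTER_CUBIC))
cv2.imwrite("pics/l_tb.png",cv2.resize(b[105:210,155:350],None,fx=4,fy=4,interpolation=cv2.INTER_CUBIC))
from h import *
yaw=.0614
H=np.array([.651,.0496,.177])+.0514*np.array([np.cos(yaw),np.sin(yaw),0])
ex=np.array([np.cos(yaw),np.sin(yaw),0])
for g in(0,.06,.12):
    P=H-.132*np.cos(g+.0686)*ex+[0,0,.132*np.sin(g+.0686)]
    print(g,P.round(4),(proj("scene",P)[0]-(240,110)+.5)*4-.5)
E
```

```text
16.2 [0.49613589 0.0447957  0.3929848 ] [ 0.1373088  -0.59626331 -0.55373719]
l_s [[266.59, 204.17, 516.0], [271.09, 208.62, 729.0]]
[ 0.4905 -0.0696  0.0891 -0.003 ] [-0.1  -0.02  0.02  0.01  0.03  0.05  0.  ]
0 [0.5709 0.0447 0.186 ] [248.67572601 255.60056596]
0.06 [0.5716 0.0447 0.1939] [250.89659664 249.2592056 ]
0.12 [0.5729 0.0448 0.2017] [253.71750411 243.16110396]
```

View pics/l_z.png

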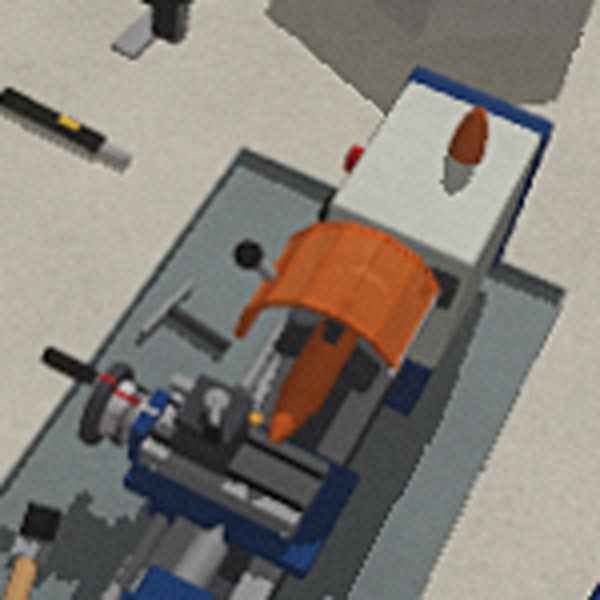

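View pics/l_tb.png

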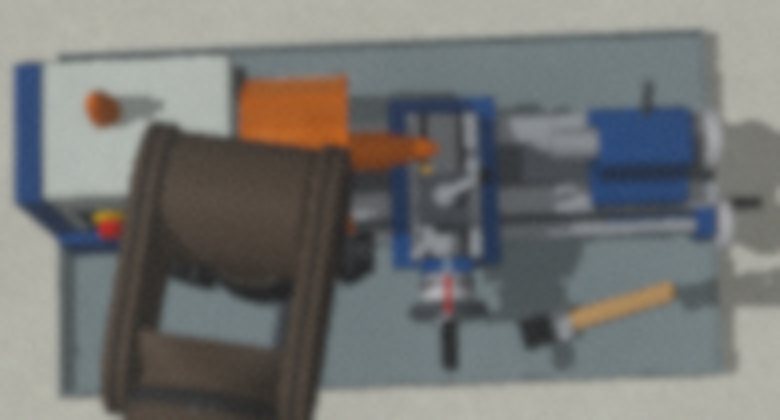

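The knob sits at (249,255) in the zoomed picture. The predicted position for fully down is (248.7,255.6). The red mark is in line with the index in both views, so I'm handing in.

```bash
python3 -c "
from plant import workorder,monitor
print(workorder.sign_off()); print(monitor.get_state()['time'])"
```

```text
the job is handed in; nothing more can be done
None
the job is handed in; nothing more can be done
```

The lathe job is done and handed in at about 16 s of the 51 s allowed. The sign-off gives no verdict, so the results below are from my own checks.

- **Handwheel:** With the crank loosely held between the fingers, I wound the dial out from about +1.15 rad to about -0.87 rad. I then wound it back in with inward motion only and stopped with the red mark on the index line.
- **Chuck guard:** I let go of the crank, gripped the guard's knob and lowered it at roughly 0.5 rad/s until it met its stop. The upward force there rose to 17 N with almost no further travel. I then opened the fingers and lifted clear.
- **Final checks:** The dial mark measured about -0.003 rad after release and did not change while the guard was lowered. The knob was within 1 pixel of where it should be with the guard fully down, and the contact force was about zero. In the last pictures I looked at, the items in view (chuck key, nose cone, brush head, knife) looked unmoved.
- **Disagreement:** The automatic mark finder merged or missed part of the mark in two of the winding-out pictures, so I read those by eye. The result agreed with the tool position to within 0.04 rad.
- **Not checked:** I did not look again at the oil bottle or the two offcuts at the end, but the arm never went near them.

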